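# Unclip the filter cassette and hold it up for inspection

### The arm

A 7-joint arm with a two-finger parallel gripper is mounted at the origin on a cart in front of the work surface, level with it; the furniture and walls round the work are solid. World frame = base frame: x ahead of the robot, y to its left, z up, the work surface at z = 0. Lengths are in m, angles in rad, forces in N, time in s.
With the tool pointing down it reaches from about 0.4 to 0.85 m from the base axis. Payload 4.5 kg.
Tool frame: the origin (TCP) lies at the very end of the fingers, on their centre line; the grasp point (between the pads) lies 19 mm behind it; z points along the fingers, y is the line along which they close (so a half turn about z gives the same grasp; the last joint's range is limited). The gripper opens to 88 mm and grips with 3 to 60 N. Pads are 18 mm wide; open, the fingers measure 123 mm over their backs; the gripper's body (75 mm by 187 mm) begins 45 mm behind the grasp point.
Start: joints at [-1.084, 0.689, -0.195, 1.565, 0.157, 0.902, -0.215], TCP at [0.273, 0.562, 0.239] pointing down, gripper open.
Joint ranges: [-3.01, 3.01], [-0.46, 2.08], [-1.47, 1.51], [0.13, 2.56], [-1, 4.14], [0.04, 2.09], [-2.66, 2.66]. Speed limits (rad/s): [2.57, 2.57, 3.14, 3.14, 3.14, 3.14, 3.14].

### API

Orientations are given as a unit quaternion [x, y, z, w].
In Python, from plant import r, optics gives the robot as it stands.
- The arm moves only by the tool servo_tool, never from a script. Its arguments are lists of equal length, an entry for each row: "translation": the shift along the tool's x, y, z in m, a list of three; "turn": the turn, a rotation vector about the tool's x, y, z in rad, a list of three. In form: {"translation": [[dx, dy, dz], ...], "turn": [[rx, ry, rz], ...]}. A call has 1 to 10 rows; each row shifts and turns the commanded pose from where the row before left it, along the tool's axes as they then stand; what a row does not reach is not made up. A row lasts 1/8 s, in which the tool goes at most 62.5 mm and 10.7 degrees, less where a joint would pass 70% of its speed; a pose out of reach is approached as far as the arm can. A call is refused whole if a number of a shift passes 0.0625 or a number of a turn 0.188, either way. A call with a gripper value outside its range is refused whole. "grip" is the opening, from 0 (shut) to 1 (fully open), set as the call begins (left out, the last holds). The fingers move at their own pace and stop on an object; "grip_force" is the grip in N (left out, the last holds). Time passes only in rows, so rows that do not move let the fingers close. It gives the time, the measured TCP pose, the force, the opening and the grip force at its end, in the units of the state.
- r.get_state(): the state, without advancing time (a new reading comes with each control period).
- optics.snapshot(name): name is "scene" or "top" or "wrist"; returns a dict with "img" (420x560x3 uint8, red, green, blue), "z_map" (420x560 float32, m along the optical axis (not along the pixel's ray), 0 where there is no reading), "mtx" (3x3 intrinsics, pixels), "R" (3x3) and "t" (3): a world point X has camera coordinates R X + t. Camera axes: x right, y down, z forward; pixel columns grow to the right and rows downward; lengths in m; the calibration is good to about 2 mm. A picture is of the moment at which its call begins.
- r.finish_job(): hands the job in; it is judged then, once.
The state is a dict: "clock": time; "q": joint angles; "qd": joint speeds; "joint_torque": joint torques, N m; "tool_pos": TCP position; "eef_rot": TCP orientation; "contact_force": force on the tool from outside, world axes, zero at the start; "moment": the same for the moment, N m; "opening": opening from 0.0 (shut) to 1.0 (fully open); "finger_force": force on a finger pad.
Only numpy, scipy, OpenCV 4.12 (cv2) and the standard library are available. Lean on these libraries where they do the work, as an engineer would, in place of code of your own. Each camera call takes 0.05 s, during which the arm holds its last target. There are 200 camera calls.

### The job

Take out the cassette of the water filter unit so that I can look at it: lever the unit's cover up with the table knife, by the lip at its front and without using your fingers on it, until it stands upright by itself. Then lay the knife down flat on the free worktop, squeeze the cassette's two side catches together and lift it out; finish still holding it by the catches, level and still above the unit, with at least 5 cm of air between its underside and the unit's deck. Leave the other things where they are.

Things in the scene. Friction and masses are not known exactly. Their poses are not given: they have to be found in the camera images.
- unit: The water filter unit: a low white box 147 (x) x 150 (y) mm, fixed, its deck 50 mm above the worktop, closed by a white hood-shaped cover 140 x 124 x 50 mm. Origin at the centre of its underside; x points from its front (pry lip, robot's side) to its back (hinge), z up. The cassette sits in a pocket of the deck, centred at x = -10 mm, y = 0.
- cover (a joint): Angle of the cover's hinge, 0 closed, 1.57 standing upright, stop at 1.85. A light friction hinge (about 1 N at the lip lifts the cover): it stays wherever it is left.
- cover_hinge (a point): Point of the unit on the cover's hinge axis, which runs along the unit's y: at unit x = +65 mm, 52 mm above the worktop. The lip's underside moves about it on arcs of 140 to 156 mm radius.
- cover_lip (a point): Middle of the underside of the cover's pry lip; moves with the cover. Closed: at unit x = -83 mm, 52 mm above the worktop. The lip is 60 mm wide, 4 mm thick and juts out from unit x = -75 to -91 mm. The pry gap below it is 16 mm deep (back: the base's front wall, x = -75 mm) and 16 mm high (floor: a toe of the base as deep as the lip, 36 mm above the worktop).
- knife: Table knife lying flat left or right of the unit (a fork of like size lies on the other side); 190 mm long, 60 g. Straight black handle 18 wide x 16 high mm, from x = -75 to +25 mm; straight steel blade 20 wide x 3 thick mm, from there to x = +115 mm, its mid-plane 8 mm above the underside. Origin on the underside near the balance point, in the handle; x points to the tip, z up.
- knife_tip (a point): Tip of the knife's blade, at mid-thickness: 115 mm along x from the knife's origin and 8 mm above its underside.
- cassette: Grey filter cassette 54 x 46 mm, 84 mm high, about 0.2 kg, seated under the cover, axes along the unit's. Origin: centre of its underside, 8 mm above the worktop when seated. It has 3 mm of play in the pocket. Hooks on its catches lock it under the deck; with both catches pressed in it comes out straight up.
- cassette_grip (a point): Middle of the cassette's grip block, 64 mm above its underside. The block, 38 (x) x 40 (y) mm, stands above the deck from 50 to 92 mm above the worktop when seated. In the middle of its +y and -y sides sit the two black spring catches, 14 mm wide, 56 to 88 mm above the worktop, each 6 mm proud: 52 mm over both at rest, 40 mm pressed flush.
- catch_left (a joint): How far the catch on the cassette's +y side is pressed in, in m: 0 at rest, 0.006 flush with the grip block (stop at 0.0065). Spring of 3 N at rest to 7 N flush. The hook is clear of the deck from 0.004.
- catch_right (a joint): The same for the catch on the cassette's -y side.
- fork: Steel fork 196 mm long, lying flat: to be left alone.
- travel_mug: Grey travel mug with black lid, 86 mm wide, 170 mm high, right of the unit: to be left alone.
- jam_jar: Jam jar 68 mm wide, 84 mm high, behind the unit on the left: to be left alone.
- spice_jar: Spice jar 44 mm wide, 105 mm high, in front of the travel mug on the right: to be left alone.

How it is judged:
By the outcome, as a careful person would: the job done as asked, in the order asked, and still so for the second after the job is handed in, while the arm keeps its last pose, push and grip.
It also fails if it takes over 64 s, if anything falls off the work surface, if the arm or the gripper's body presses on something with over 40 N, if the wrist force passes 120 N, or if a joint passes its speed limit or range.

## Working session

There is one attempt and no reset: what is moved stays moved. The work goes in short steps, Python scripts to look and compute and a tool call to move; the robot and the scene stay as the last step left them, time stands still between calls to the robot, and variables do not carry over. Pictures are saved under pics/ and viewed, at most 10 in all, crops included, and the job is handed in when it is done.

Besides the shell and the picture viewer there is one more tool, called after "Request:" as a command line: name --argument value ..., lists and objects as JSON in quotes. servo_tool: Moves the arm, as the interface text tells. Its arguments: {"type":"object","properties":{"translation":{"type":"array"},"turn":{"type":"array"},"grip":{"type":"number"},"grip_force":{"type":"number"}},"required":["translation","turn"]}

```bash
mkdir -p pics; ls; cat > h.py <<'E'
import numpy as np, cv2
from plant import r, optics
from scipy.spatial.transform import Rotation as Rn
def cloud(s):
    z=s["z_map"]; K=s["mtx"]; v,u=np.mgrid[:z.shape[0],:z.shape[1]]
    c=np.stack([(u-K[0,2])/K[0,0]*z,(v-K[1,2])/K[1,1]*z,z],-1)
    return (c-s["t"])@s["R"]   # R^T (c-t)
def snap(n,f=None):
    s=optics.snapshot(n)
    if f: cv2.imwrite(f"pics/{f}.png",s["img"][:,:,::-1])
    return s
E
python3 - <<'E'
from h import *
st=r.get_state(); print({k:np.round(v,3).tolist() for k,v in st.items()})
a=snap("top");b=snap("scene")
np.savez("first.npz",top=a,scene=b)
import cv2
cv2.imwrite("pics/a.png",np.vstack([a["img"]])[:,:,::-1]);cv2.imwrite("pics/b.png",b["img"][:,:,::-1])
for s in(a,b): print(-s["R"].T@s["t"], s["mtx"][0,0])
P=cloud(a); print(np.round(P[::60,::80],2).tolist())
E
```

```text
pics
{'clock': 0.0, 'q': [-1.084, 0.69, -0.195, 1.566, 0.157, 0.903, -0.215], 'qd': [-0.0, -0.0, -0.0, 0.001, -0.001, 0.0, 0.002], 'joint_torque': [-0.0, -52.757, -1.267, -15.343, -0.053, 0.007, 0.0], 'tool_pos': [0.273, 0.561, 0.238], 'eef_rot': [0.224, 0.974, -0.001, -0.0], 'contact_force': [0.346, -0.083, -0.398], 'moment': [-0.011, -0.029, 0.036], 'finger_force': 0.0, 'opening': 1.0}
[0.51888124 0.04528797 1.05706448] 410.09297535183146
[ 0.22470276 -0.52106676  0.59245472] 383.84840362950763
[[[1.5, 1.21, -0.63], [1.44, 0.81, -0.5], [1.31, 0.44, -0.28], [1.22, 0.15, -0.12], [1.0, -0.04, 0.25], [1.13, -0.27, 0.06], [0.99, -0.35, 0.29]], [[1.17, 1.07, -0.45], [1.37, 1.0, -0.9], [1.18, 0.48, -0.46], [1.16, 0.17, -0.4], [0.94, -0.06, 0.11], [1.0, -0.29, 0.0], [0.91, -0.4, 0.2]], [[1.02, 1.25, -0.73], [1.07, 0.98, -0.89], [0.97, 0.49, -0.52], [0.83, 0.13, 0.0], [0.83, -0.07, 0.0], [0.82, -0.27, 0.06], [0.73, -0.32, 0.36]], [[0.77, 1.33, -0.89], [0.63, 0.45, 0.2], [0.66, 0.34, 0.0], [0.65, 0.12, 0.1], [0.67, -0.08, -0.0], [0.64, -0.22, 0.22], [0.62, -0.31, 0.36]], [[0.51, 0.57, 0.26], [0.51, 0.53, 0.02], [0.51, 0.33, 0.01], [0.51, 0.13, 0.0], [0.52, -0.08, 0.0], [0.52, -0.28, 0.0], [0.52, -0.37, 0.23]], [[0.35, 0.73, 0.0], [0.36, 0.53, 0.0], [0.36, 0.33, 0.0], [0.36, 0.12, -0.0], [0.36, -0.08, 0.0], [0.37, -0.28, 0.0], [0.36, -0.53, -0.08]], [[0.2, 0.72, -0.0], [0.21, 0.52, 0.0], [0.21, 0.32, 0.0], [-0.02, 0.18, -0.81], [-0.03, -0.18, -0.83], [0.17, -0.33, -0.15], [0.17, -0.57, -0.15]]]
```

```bash
sleep 1
```

```text
(no output)
```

View pics/a.png

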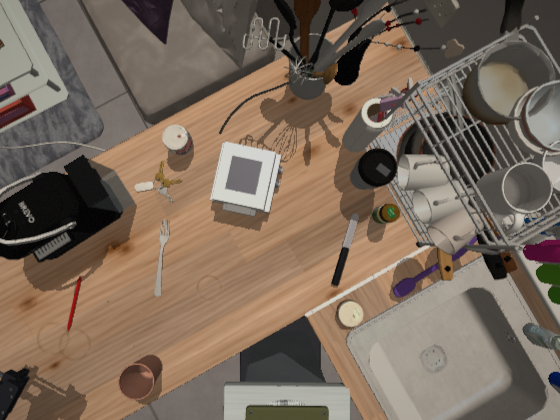

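View pics/b.png

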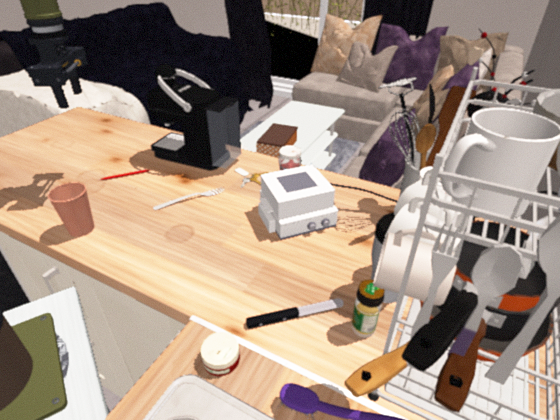

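The top view shows the unit at about (246,177) with its lip at (240,210) facing the robot. The knife is on the right, with its handle at (341,265) and tip at (353,218). The spice jar is at (388,213), the mug at (377,167), and the fork on the left at (162,258). The scene view agrees with this layout.

```bash
python3 - <<'E'
from h import *
d=np.load("first.npz",allow_pickle=True)
s=d["top"].item(); P=cloud(s); im=s["img"].astype(int); K=s["mtx"]
C=-s["R"].T@s["t"]
def ray(uv,z):
    uv=np.atleast_2d(uv); dd=np.c_[(uv[:,0]-K[0,2])/K[0,0],(uv[:,1]-K[1,2])/K[1,1],np.ones(len(uv))]@s["R"]
    return C+dd*((z-C[2])/dd[:,2])[:,None]
def rect(m,name,zpl):
    n,l,st,_=cv2.connectedComponentsWithStats(m.astype(np.uint8)); k=1+np.argmax(st[1:,4]); m=l==k
    v,u=np.nonzero(m); q=ray(np.c_[u,v],zpl)[:,:2].astype(np.float32)
    rc=cv2.minAreaRect(q*1000); print(name,len(u),'zmed',np.median(P[m][:,2]),'ctr',np.round(rc[0],1),'size',np.round(rc[1],1),'ang',round(rc[2],2),'mean',q.mean(0)*1000)
    return q
V,U=np.mgrid[:420,:560]
roi=lambda a,b,c,e:(U>a)&(U<b)&(V>c)&(V<e)
print("table z",np.median(P[230:300,190:300,2]))
rect(roi(195,300,130,225)&(P[...,2]>.09)&(P[...,2]<.12),'cover top',.102)
rect(roi(195,300,198,225)&(P[...,2]>.04)&(P[...,2]<.07),'lip',.056)
h=rect(roi(320,365,200,295)&(im.max(-1)<60)&(P[...,2]>.008),'handle',.016)
k=rect(roi(320,368,200,295)&(P[...,2]>.0045),'knife all',.01)
for nm,q in(('h',h),('k',k)):
    c=q.mean(0); w,e=np.linalg.eigh(np.cov((q-c).T)); a=e[:,1]*np.sign(e[0,1]); t=(q-c)@a
    print(nm,c,a,np.degrees(np.arctan2(a[1],a[0])),'ends',c+a*t.min(),c+a*t.max(),t.max()-t.min())
rect(roi(370,402,198,228)&(P[...,2]>.06),'spice',.1)
rect(roi(350,402,140,195)&(P[...,2]>.15),'mug',.17)
big=cv2.resize(s["img"][140:300,190:410,::-1],None,fx=3.6,fy=3.6,interpolation=cv2.INTER_CUBIC);cv2.imwrite("pics/c.png",big)
E
```

```text
table z 0.0015322773218370649
cover top 3150 zmed 0.10369242000509571 ctr [664.1 114.6] size [124.3 140.6] ang 78.97 mean [663.7268  114.65054]
lip 177 zmed 0.05774463719013116 ctr [588.9 132.8] size [67.1 16.8] ang 79.67 mean [588.5399  130.64456]
handle 249 zmed 0.017114146611800374 ctr [ 451.5 -126.6] size [16.7 97.4] ang 73.75 mean [ 450.7235   -126.553444]
knife all 585 zmed 0.013421793881678926 ctr [ 493.3 -140.7] size [ 26.7 189.5] ang 74.29 mean [ 493.02655 -141.09914]
h [ 0.4507235  -0.12655345] [ 0.95874805 -0.28425723] -16.514454928339585 ends [ 0.40470891 -0.11291067] [ 0.49809803 -0.14059942] 0.09740736506453296
k [ 0.49302655 -0.14109914] [ 0.95924451 -0.28257736] -16.414089855604374 ends [ 0.40230828 -0.11437506] [ 0.58408155 -0.16792241] 0.1894962839226746
spice 368 zmed 0.10609336756090157 ctr [ 581.5 -225.5] size [44.  54.4] ang 10.37 mean [ 581.36597 -225.5712 ]
mug 1314 zmed 0.1642297724314409 ctr [ 677.2 -189.1] size [98.7 85.2] ang 84.93 mean [ 676.2622  -187.37624]
```

View pics/c.png

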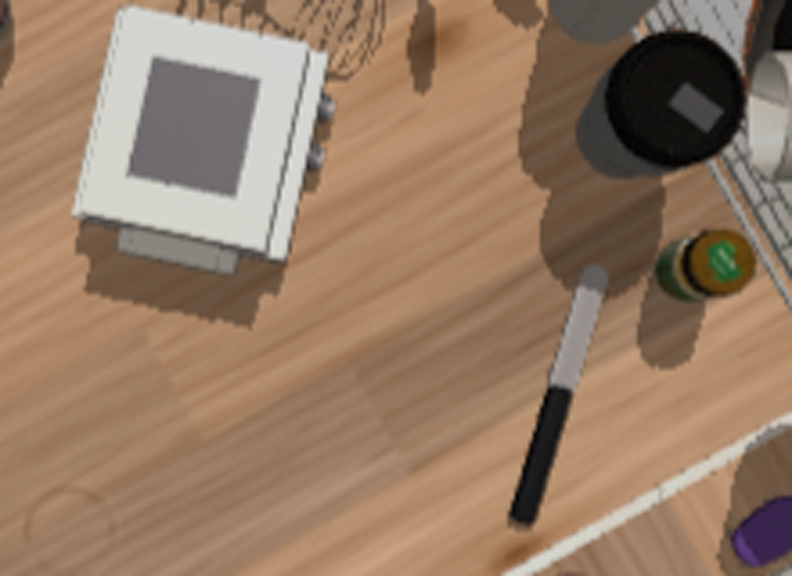

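The unit origin is at about (0.669, 0.114), yaw -11°, and the cover measures 124x140 as specified. The knife origin is at about (0.474, -0.135), yaw -16.4°, with its length measured at 189.5. The close-up confirms the handle is nearer the robot and clear of the jar. I'll start moving.

```bash
cat >> h.py <<'E'
def tgt(yaw,pitch=0):
    "tool x along world yaw (deg), z down; pitch tilts about tool y"
    y=np.radians(yaw); x=np.array([np.cos(y),np.sin(y),0]); z=np.array([0,0,-1.])
    return Rn.from_matrix(np.c_[x,np.cross(z,x),z])*Rn.from_euler('y',pitch,degrees=True)
def rows(pts,start=None):
    "pts: list of (pos,Rot,n). prints rows; turn then applied after the shift"
    st=r.get_state(); p=np.array(st["tool_pos"]); R=Rn.from_quat(st["eef_rot"])
    if start: p,R=start
    for q,Q,n in pts:
        q=np.array(q); w=(R.inv()*Q).as_rotvec()/n; d=(q-p)/n
        for i in range(n):
            print(np.round(R.inv().apply(d),4).tolist(),np.round(w,4).tolist()); R=R*Rn.from_rotvec(w); p=p+d
U0=np.array([.669,.1136,0]); UY=-11.0
def unit(x,y,z):
    a=np.radians(UY); return U0+[x*np.cos(a)-y*np.sin(a),x*np.sin(a)+y*np.cos(a),z]
E
python3 - <<'E'
from h import *
# straight without turning, then turn
st=r.get_state();R=Rn.from_quat(st["eef_rot"])
rows([([.484,-.1373,.2],R,14)])
print((R.inv()*tgt(163.6)).as_rotvec())
E
```

```text
[-0.0354, -0.0383, 0.0028] [0.0, 0.0, 0.0]
[-0.0354, -0.0383, 0.0028] [0.0, 0.0, 0.0]
[-0.0354, -0.0383, 0.0028] [0.0, 0.0, 0.0]
[-0.0354, -0.0383, 0.0028] [0.0, 0.0, 0.0]
[-0.0354, -0.0383, 0.0028] [0.0, 0.0, 0.0]
[-0.0354, -0.0383, 0.0028] [0.0, 0.0, 0.0]
[-0.0354, -0.0383, 0.0028] [0.0, 0.0, 0.0]
[-0.0354, -0.0383, 0.0028] [0.0, 0.0, 0.0]
[-0.0354, -0.0383, 0.0028] [0.0, 0.0, 0.0]
[-0.0354, -0.0383, 0.0028] [0.0, 0.0, 0.0]
[-0.0354, -0.0383, 0.0028] [0.0, 0.0, 0.0]
[-0.0354, -0.0383, 0.0028] [0.0, 0.0, 0.0]
[-0.0354, -0.0383, 0.0028] [0.0, 0.0, 0.0]
[-0.0354, -0.0383, 0.0028] [0.0, 0.0, 0.0]
[-1.56796172e-03 -1.49981097e-05 -1.66421230e-01]
```

Request:
servo_tool --translation '[[-0.035, -0.038, 0.003], [-0.035, -0.038, 0.003], [-0.035, -0.038, 0.003], [-0.035, -0.038, 0.003], [-0.035, -0.038, 0.003], [-0.035, -0.038, 0.003], [-0.035, -0.038, 0.003], [-0.035, -0.038, 0.003], [-0.035, -0.038, 0.003], [-0.035, -0.038, 0.003]]' --turn '[[0, 0, 0], [0, 0, 0], [0, 0, 0], [0, 0, 0], [0, 0, 0], [0, 0, 0], [0, 0, 0], [0, 0, 0], [0, 0, 0], [0, 0, 0]]' --grip 0.6

```text
clock: 1.35
tool_pos: [0.4222, 0.0657, 0.2085]
eef_rot: [0.224, 0.975, 0.0, -0.0]
contact_force: [1.1, -0.2, -0.7]
opening: 0.6
finger_force: 0.0
```

Request:
servo_tool --translation '[[-0.035, -0.038, 0.003], [-0.035, -0.038, 0.003], [-0.035, -0.038, 0.003], [-0.035, -0.038, 0.003], [0, 0, 0], [0, 0, 0], [0, 0, 0], [0, 0, 0]]' --turn '[[0, 0, 0], [0, 0, 0], [0, 0, 0], [0, 0, 0], [0, 0, -0.083], [0, 0, -0.083], [0, 0, 0], [0, 0, 0]]'

```text
clock: 2.35
tool_pos: [0.4812, -0.1306, 0.1966]
eef_rot: [0.143, 0.99, 0.0, -0.0]
contact_force: [-0.4, 0.7, -0.2]
opening: 0.596
finger_force: 0.0
```

```bash
python3 - <<'E'
from h import *
s=snap("wrist"); P=cloud(s); im=s["img"]
m=(P[...,2]>.011)&(P[...,2]<.025)&(im.max(-1)<90)&(P[...,0]<.55)&(P[...,1]<-.05)&(P[...,1]>-.25)
n,l,st,c=cv2.connectedComponentsWithStats(m.astype(np.uint8)); k=1+np.argmax(st[1:,4])
q=P[l==k][:,:2]; rc=cv2.minAreaRect((q*1000).astype(np.float32)); print(st[k],rc,q.mean(0))
st=r.get_state(); print(st["clock"],st["tool_pos"],Rn.from_quat(st["eef_rot"]).as_matrix()[:,0])
cv2.imwrite("pics/d.png",im[:,:,::-1])
Q=tgt(163.6); 
rows([([.484,-.1373,.03],Q,6),([.484,-.1373,.003],Q,3)])
E
```

```text
[ 259   95   21  108 2005] ((450.5182189941406, -129.56881713867188), (17.542442321777344, 97.8932113647461), 74.13894653320312) [ 0.44836036 -0.1287227 ]
2.4 [ 0.48125619 -0.13054508  0.19664087] [-9.58932953e-01  2.83632792e-01  1.76991249e-04]
[-0.0008, -0.001, 0.0278] [0.0, -0.0, -0.0002]
[-0.0008, -0.001, 0.0278] [0.0, -0.0, -0.0002]
[-0.0008, -0.001, 0.0278] [0.0, -0.0, -0.0002]
[-0.0008, -0.001, 0.0278] [0.0, -0.0, -0.0002]
[-0.0008, -0.001, 0.0278] [0.0, -0.0, -0.0002]
[-0.0008, -0.001, 0.0278] [0.0, -0.0, -0.0002]
[0.0, -0.0, 0.009] [0.0, 0.0, -0.0]
[0.0, -0.0, 0.009] [0.0, 0.0, -0.0]
[0.0, -0.0, 0.009] [0.0, 0.0, -0.0]
```

View pics/d.png

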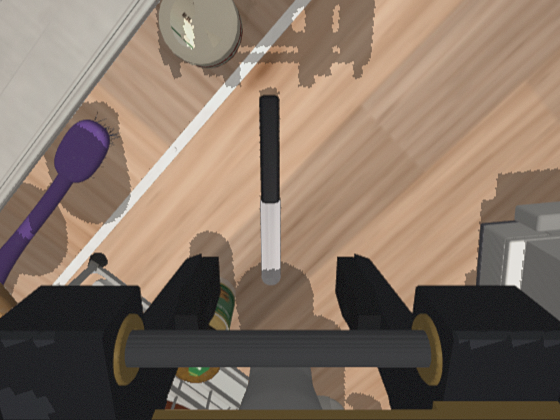

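The wrist view shows the handle from (269,95) to (269,203) and the blade to (270,282), parallel to the fingers' plane and between them. Handle centre agrees with the top view to 3 mm. I'll descend and grip.

Request:
servo_tool --translation '[[-0.005, -0.006, 0.03], [0, 0, 0.04], [0, 0, 0.04], [0, 0, 0.04], [0, 0, 0.023], [0, 0, 0.015], [0, 0, 0.0055], [0, 0, 0]]' --turn '[[0, 0, 0], [0, 0, 0], [0, 0, 0], [0, 0, 0], [0, 0, 0], [0, 0, 0], [0, 0, 0], [0, 0, 0]]'

```text
clock: 3.4
tool_pos: [0.4847, -0.1379, 0.0035]
eef_rot: [0.143, 0.99, -0.0, 0.0]
contact_force: [-0.1, 0.3, 0.2]
opening: 0.599
finger_force: 0.0
```

Request:
servo_tool --translation '[[0, 0, 0], [0, 0, 0], [0, 0, 0], [0, 0, 0], [0, 0, 0], [0, 0, 0]]' --turn '[[0, 0, 0], [0, 0, 0], [0, 0, 0], [0, 0, 0], [0, 0, 0], [0, 0, 0]]' --grip 0.0 --grip_force 50

```text
clock: 4.15
tool_pos: [0.4845, -0.138, 0.0034]
eef_rot: [0.143, 0.99, -0.0, 0.0]
contact_force: [-0.6, -0.4, 5.0]
opening: 0.2
finger_force: 50.0
```

Request:
servo_tool --translation '[[0, 0, -0.01], [0, 0, -0.03], [0, 0, -0.04], [0, 0, -0.02], [0, 0, 0], [0, 0, 0]]' --turn '[[0, 0, 0], [0, 0, 0], [0, 0, 0], [0, 0, 0], [0, 0, 0], [0, 0, 0]]'

```text
clock: 4.9
tool_pos: [0.4839, -0.1378, 0.1027]
eef_rot: [0.143, 0.99, 0.0, -0.001]
contact_force: [0.0, 0.4, -1.0]
opening: 0.199
finger_force: 50.0
```

```bash
cat >> h.py <<'E'
def tipmeas():
    "blade+handle in top depth relative to the tool"
    st=r.get_state(); p=np.array(st["tool_pos"]); R=Rn.from_quat(st["eef_rot"])
    for n in("top","scene","wrist"):
        L=(cloud(snap(n))-p)@R.as_matrix()   # tool coords
        m=(abs(L[...,1])<.012)&(abs(L[...,2]+.006)<.02)&(L[...,0]<-.03)&(L[...,0]>-.13)
        q=L[m]
        if len(q)>20:
            print(n,len(q),'xmin',np.round(np.percentile(q[:,0],[1,5]),4),'y(x)',np.polyfit(q[:,0],q[:,1],1).round(4),'z(x)',np.polyfit(q[:,0],q[:,2],1).round(4))
    print(st["clock"],p.round(4),R.as_matrix()[:,0].round(3))
E
python3 - <<'E'
from h import *
tipmeas()
E
```

```text
top 246 xmin [-0.1022 -0.0989] y(x) [-0.0102  0.0003] z(x) [ 0.0026 -0.0074]
scene 128 xmin [-0.1049 -0.1031] y(x) [-0.1333 -0.0141] z(x) [ 0.0042 -0.0033]
wrist 1707 xmin [-0.0707 -0.0693] y(x) [-0.0016  0.0003] z(x) [-0.0077 -0.0063]
4.9 [ 0.4839 -0.1378  0.1027] [-0.959  0.283  0.001]
```

```bash
python3 - <<'E'
from h import *
rows([(unit(-.22,0,.06),tgt(169),6)])
E
```

```text
[0.0187, 0.0454, 0.0071] [-0.0, -0.0003, -0.0158]
[0.018, 0.0457, 0.0071] [-0.0, -0.0003, -0.0158]
[0.0173, 0.046, 0.0071] [-0.0, -0.0003, -0.0158]
[0.0165, 0.0463, 0.0071] [-0.0, -0.0003, -0.0158]
[0.0158, 0.0465, 0.007] [-0.0, -0.0003, -0.0158]
[0.0151, 0.0468, 0.007] [-0.0, -0.0003, -0.0158]
```

Request:
servo_tool --translation '[[0.0185, 0.0455, 0.007], [0.018, 0.0455, 0.007], [0.0175, 0.046, 0.007], [0.0165, 0.0465, 0.007], [0.016, 0.0465, 0.007], [0.015, 0.047, 0.007], [0, 0, 0.02], [0, 0, 0], [0, 0, 0]]' --turn '[[0, 0, -0.016], [0, 0, -0.016], [0, 0, -0.016], [0, 0, -0.016], [0, 0, -0.016], [0, 0, -0.016], [0, 0, 0], [0, 0, 0], [0, 0, 0]]'

```text
clock: 6.18
tool_pos: [0.4535, 0.1546, 0.0412]
eef_rot: [0.096, 0.995, -0.001, -0.0]
contact_force: [0.3, 0.1, -1.0]
opening: 0.202
finger_force: 50.0
```

```bash
cat >> h.py <<'E'
def ucoord(P):
    a=np.radians(UY); d=P-U0; return np.stack([d[...,0]*np.cos(a)+d[...,1]*np.sin(a),-d[...,0]*np.sin(a)+d[...,1]*np.cos(a),d[...,2]],-1)
E
python3 - <<'E'
from h import *
tipmeas()
s=snap("scene"); P=ucoord(cloud(s)); im=s["img"]
cv2.imwrite("pics/e.png",cv2.resize(im[120:300,190:400,::-1],None,fx=3.3,fy=3.3,interpolation=cv2.INTER_CUBIC))
m=(abs(P[...,1])<.06)&(P[...,0]>-.1)&(P[...,0]<-.07)&(P[...,2]>.05)&(P[...,2]<.065)
q=P[m]; print("lip top scene",len(q),np.percentile(q,[2,50,98],axis=0).round(4).tolist())
P=ucoord(cloud(snap("top")))
m=(abs(P[...,1])<.06)&(P[...,0]>-.1)&(P[...,0]<-.07)&(P[...,2]>.05)&(P[...,2]<.065)
q=P[m]; print("lip top top",len(q),np.percentile(q,[2,50,98],axis=0).round(4).tolist())
m=(abs(P[...,1])<.02)&(P[...,0]<-.1)&(P[...,0]>-.18)&(P[...,2]>.03)&(P[...,2]<.065)
q=P[m]; print("blade",len(q),np.percentile(q,[2,50,98],axis=0).round(4).tolist())
E
```

```text
top 251 xmin [-0.1292 -0.1018] y(x) [-0.0018  0.0007] z(x) [-0.0032 -0.0077]
scene 137 xmin [-0.1295 -0.1293] y(x) [-0.0604 -0.0073] z(x) [-0.0665 -0.0087]
wrist 1711 xmin [-0.0713 -0.0702] y(x) [0.0066 0.0008] z(x) [-0.0047 -0.007 ]
6.175 [0.4535 0.1546 0.0412] [-0.982  0.191  0.   ]
lip top scene 183 [[-0.0899, -0.0583, 0.0509], [-0.0767, -0.0052, 0.0544], [-0.0733, 0.0537, 0.0645]]
lip top top 174 [[-0.0902, -0.0325, 0.0535], [-0.0821, 0.0006, 0.0574], [-0.0746, 0.0366, 0.0623]]
blade 213 [[-0.1784, -0.0091, 0.0449], [-0.148, 0.0005, 0.0493], [-0.1174, 0.0101, 0.0527]]
```

View pics/e.png

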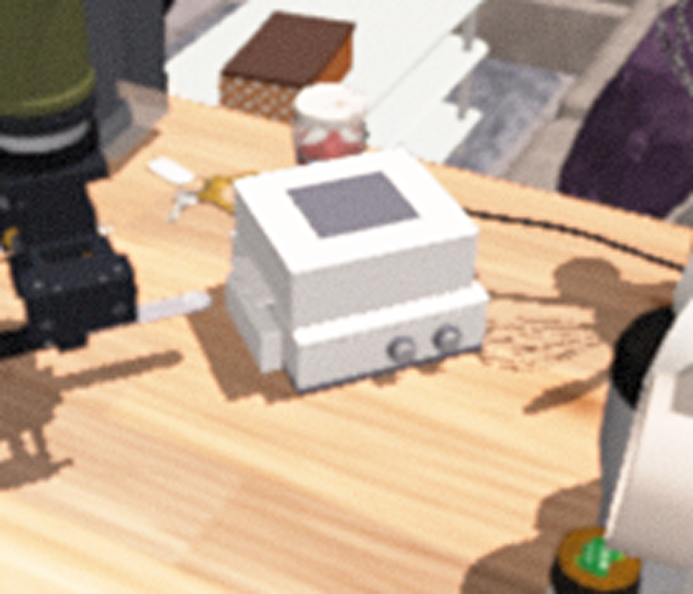

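The scene view shows the blade, with its tip at crop (207,300), level and pointing at the lip gap. The numbers put the tip at unit x≈-0.117, y≈0, blade mid-height ≈0.046. I'll lower 2 mm and insert 36 mm.

Request:
servo_tool --translation '[[0, 0, 0.002], [-0.008, 0, 0], [-0.008, 0, 0], [-0.008, 0, 0], [-0.006, 0, 0], [-0.006, 0, 0], [0, 0, 0], [0, 0, 0]]' --turn '[[0, 0, 0], [0, 0, 0], [0, 0, 0], [0, 0, 0], [0, 0, 0], [0, 0, 0], [0, 0, 0], [0, 0, 0]]'

```text
clock: 7.42
tool_pos: [0.4886, 0.1488, 0.0392]
eef_rot: [0.095, 0.995, -0.0, -0.0]
contact_force: [-0.4, -0.7, -0.3]
opening: 0.2
finger_force: 50.0
```

```bash
python3 - <<'E'
from h import *
st=r.get_state(); p=st["tool_pos"]; u=ucoord(np.array(p)); print(st["clock"],u,st["contact_force"])
t=u+[.105,0,.0061]; print("tip top edge",t, "contact at z .052")
th=np.radians([0,5,10,15,20,25,30,35,40,45,50,55,60,65,70,75,80,85,90,93])
R=-(t[0]-.065); x=.065-R*np.cos(th); z=.052+R*np.sin(th)
x=np.r_[t[0],x];z=np.r_[t[2],z]
for a,b,c in zip(np.r_[0,np.degrees(th)],-np.diff(x),-np.diff(z)): print(round(a),round(b,4),round(c,4))
E
```

```text
7.425 [-1.83800951e-01  1.72924014e-04  3.91781513e-02] [-0.37696508 -0.67940527 -0.29961957]
tip top edge [-0.07880095  0.00017292  0.04527815] contact at z .052
0 0.0 -0.0067
0 -0.0005 -0.0125
5 -0.0016 -0.0124
10 -0.0027 -0.0122
15 -0.0038 -0.012
20 -0.0048 -0.0116
25 -0.0058 -0.0111
30 -0.0067 -0.0106
35 -0.0076 -0.01
40 -0.0085 -0.0092
45 -0.0092 -0.0085
50 -0.01 -0.0076
55 -0.0106 -0.0067
60 -0.0111 -0.0058
65 -0.0116 -0.0048
70 -0.012 -0.0038
75 -0.0122 -0.0027
80 -0.0124 -0.0016
85 -0.0125 -0.0005
90 -0.0075 0.0002
```

Request:
servo_tool --translation '[[0.003, 0, -0.004], [0, 0, -0.0035], [-0.0005, 0, -0.0125], [-0.0016, 0, -0.0125], [-0.0027, 0, -0.0123], [-0.0038, 0, -0.012], [-0.0048, 0, -0.0118], [-0.0058, 0, -0.0112], [-0.0068, 0, -0.0107], [0, 0, 0]]' --turn '[[0, 0, 0], [0, 0, 0], [0, 0, 0], [0, 0, 0], [0, 0, 0], [0, 0, 0], [0, 0, 0], [0, 0, 0], [0, 0, 0], [0, 0, 0]]'

```text
clock: 8.68
tool_pos: [0.5131, 0.1443, 0.1309]
eef_rot: [0.096, 0.995, 0.001, 0.001]
contact_force: [-0.1, -0.6, -1.2]
opening: 0.201
finger_force: 50.0
```

```bash
cat >> h.py <<'E'
def cover():
    "fit cover roof plane angle in the unit xz plane"
    for n in("top","scene"):
        s=snap(n); P=ucoord(cloud(s)); m=(abs(P[...,1])<.055)&(P[...,0]>-.12)&(P[...,0]<.2)&(P[...,2]>.06)&(P[...,2]<.28)&(s["img"].min(-1)>110)
        q=P[m][:,[0,2]]
        print(n,len(q),np.percentile(q,[1,50,99],axis=0).round(3).tolist() if len(q)>30 else '')
        if len(q)>30:
            v=cv2.fitLine(q.astype(np.float32),cv2.DIST_HUBER,0,.01,.01).ravel(); print(' line deg',np.degrees(np.arctan2(v[1],v[0])))
    st=r.get_state(); u=ucoord(np.array(st["tool_pos"])); t=u+[.105,0,.0061]; print(st["clock"],u.round(4),'tip',t.round(4),'R',np.hypot(t[0]-.065,t[2]-.052),'th',np.degrees(np.arctan2(t[2]-.052,.065-t[0])),np.round(st["contact_force"],2))
    return s
E
python3 - <<'E'
from h import *
s=cover()
cv2.imwrite("pics/f.png",cv2.resize(s["img"][80:300,150:400,::-1],None,fx=2.6,fy=2.6,interpolation=cv2.INTER_CUBIC))
E
```

```text
top 2456 [[-0.113, 0.096], [-0.014, 0.146], [0.092, 0.176]]
 line deg -24.373726
scene 1291 [[-0.113, 0.089], [-0.025, 0.143], [0.091, 0.171]]
 line deg -11.081938
8.775 [-1.602e-01  1.000e-04  1.299e-01] tip [-5.52e-02  1.00e-04  1.36e-01] R 0.14666150455239418 th 34.95073859155124 [ 0.2  -0.18 -1.35]
```

View pics/f.png

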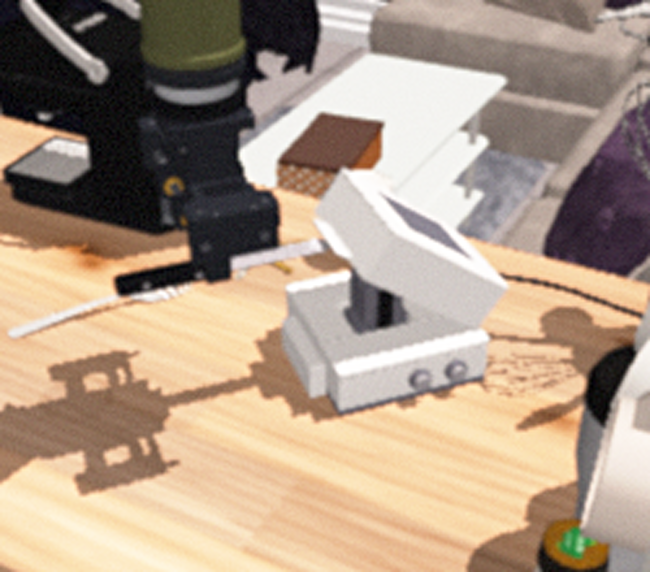

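The cover is raised about 35°, with the blade under the lip at crop (322,245). The cassette is visible inside. I'll continue along the arc.

Request:
servo_tool --translation '[[-0.0078, 0, -0.0102], [-0.0087, 0, -0.0095], [-0.0094, 0, -0.0087], [-0.0102, 0, -0.0078], [-0.0108, 0, -0.0068], [-0.0113, 0, -0.006], [-0.0118, 0, -0.005], [0, 0, 0]]' --turn '[[0, 0, 0], [0, 0, 0], [0, 0, 0], [0, 0, 0], [0, 0, 0], [0, 0, 0], [0, 0, 0], [0, 0, 0]]'

```text
clock: 9.78
tool_pos: [0.5818, 0.1309, 0.1841]
eef_rot: [0.096, 0.995, 0.0, 0.001]
contact_force: [0.4, -1.1, -0.7]
opening: 0.202
finger_force: 50.0
```

```bash
python3 - <<'E'
from h import *
s=cover()
E
```

```text
top 1543 [[-0.019, 0.085], [0.044, 0.193], [0.107, 0.203]]
 line deg 5.802653
scene 877 [[-0.101, 0.061], [0.035, 0.188], [0.09, 0.204]]
 line deg 2.7014477
9.875 [-0.0905  0.0003  0.1836] tip [0.0145 0.0003 0.1897] R 0.14664136331527472 th 69.84963476411771 [ 0.17 -0.14 -1.45]
```

Request:
servo_tool --translation '[[-0.0122, 0, -0.0038], [-0.0124, 0, -0.0027], [-0.0126, 0, -0.0016], [-0.0128, 0, -0.0005], [-0.0035, 0, 0], [0, 0, 0], [0, 0, 0]]' --turn '[[0, 0, 0], [0, 0, 0], [0, 0, 0], [0, 0, 0], [0, 0, 0], [0, 0, 0], [0, 0, 0]]'

```text
clock: 10.75
tool_pos: [0.6321, 0.1213, 0.1922]
eef_rot: [0.095, 0.995, -0.0, -0.0]
contact_force: [-0.4, 0.1, -0.5]
opening: 0.2
finger_force: 50.0
```

```bash
cat >> h.py <<'E'
def cover2():
    s=snap("scene"); P=ucoord(cloud(s)); m=(P[...,2]>.06)&(P[...,2]<.185)&(P[...,0]>.055)&(P[...,0]<.135)&(P[...,1]<-.045)&(P[...,1]>-.08)
    q=P[m]; print(len(q)); 
    for z in np.arange(.06,.2,.02):
        k=q[abs(q[:,2]-z)<.006]
        if len(k)>5: print(round(z,2),len(k),np.percentile(k[:,0],[3,97]).round(4))
    return s
E
python3 - <<'E'
from h import *
cover(); s=cover2()
cv2.imwrite("pics/g.png",cv2.resize(s["img"][60:300,150:400,::-1],None,fx=2.4,fy=2.4,interpolation=cv2.INTER_CUBIC))
E
```

```text
top 840 [[0.063, 0.189], [0.096, 0.193], [0.117, 0.21]]
 line deg -1.8974555
scene 979 [[-0.072, 0.064], [0.087, 0.189], [0.117, 0.261]]
 line deg -56.87962
10.85 [-0.0374  0.0004  0.1923] tip [0.0676 0.0004 0.1984] R 0.14642520183982277 th 91.00759404490923 [-0.74 -0.21 -0.46]
889
0.06 36 [0.0668 0.1143]
0.08 77 [0.0667 0.1144]
0.1 81 [0.0677 0.1145]
0.12 84 [0.0679 0.1146]
0.14 82 [0.0683 0.1142]
0.16 93 [0.0688 0.1157]
0.18 87 [0.069  0.1163]
```

View pics/g.png

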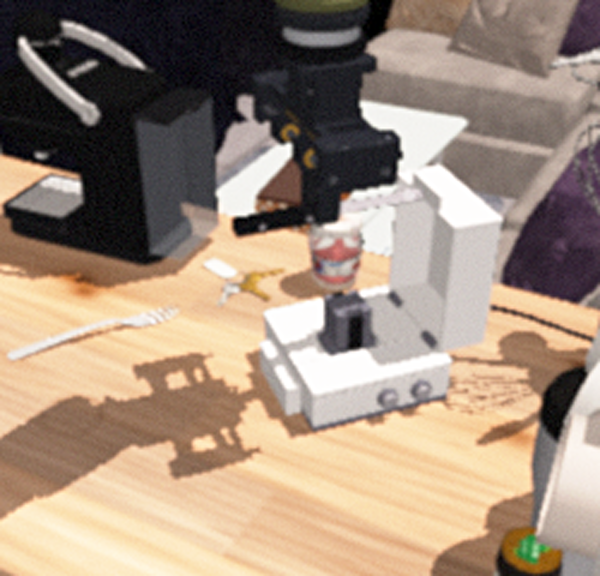

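The cover stands upright: its side edge measures 91°. The cassette block is exposed at crop (347,320). Now I'll back the knife off and lay it on the free worktop right of the unit.

```bash
python3 - <<'E'
from h import *
Q=tgt(169)
rows([(unit(-.137,0,.192),Q,3),([.46,-.08,.06],Q,5)])
# cassette block from top & scene: grey block top at z~.092
for n in("top","wrist"):
    s=snap(n);P=ucoord(cloud(s)); m=(abs(P[...,2]-.093)<.006)&(P[...,0]>-.06)&(P[...,0]<.04)&(abs(P[...,1])<.05)
    q=P[m]; print(n,len(q)); 
    if len(q)>20: print(np.percentile(q,[2,50,98],axis=0).round(4).tolist())
E
```

```text
[0.0332, -0.0001, 0.0001] [-0.0, -0.0001, 0.0005]
[0.0332, -0.0001, 0.0001] [-0.0, -0.0001, 0.0005]
[0.0332, -0.0001, 0.0001] [-0.0, -0.0001, 0.0005]
[0.0062, -0.046, 0.0264] [-0.0, -0.0, 0.0]
[0.0062, -0.046, 0.0264] [-0.0, -0.0, 0.0]
[0.0062, -0.046, 0.0264] [-0.0, -0.0, 0.0]
[0.0062, -0.046, 0.0264] [-0.0, -0.0, 0.0]
[0.0062, -0.046, 0.0264] [-0.0, -0.0, 0.0]
top 0
wrist 466
[[-0.0278, -0.0256, 0.0872], [-0.0122, -0.0163, 0.0887], [-0.0003, 0.0251, 0.0931]]
```

Request:
servo_tool --translation '[[0.033, 0, 0], [0.033, 0, 0], [0.033, 0, 0], [0.006, -0.046, 0.026], [0.006, -0.046, 0.026], [0.006, -0.046, 0.026], [0.006, -0.046, 0.026], [0.006, -0.046, 0.026], [0, 0, 0.02], [0, 0, 0]]' --turn '[[0, 0, 0], [0, 0, 0], [0, 0, 0], [0, 0, 0], [0, 0, 0], [0, 0, 0], [0, 0, 0], [0, 0, 0], [0, 0, 0], [0, 0, 0]]'

```text
clock: 12.25
tool_pos: [0.4623, -0.0804, 0.0415]
eef_rot: [0.095, 0.995, -0.0, -0.001]
contact_force: [-0.8, 0.4, -1.4]
opening: 0.196
finger_force: 50.0
```

Request:
servo_tool --translation '[[0, 0, 0.015], [0, 0, 0.012], [0, 0, 0.006], [0, 0, 0], [0, 0, 0]]' --turn '[[0, 0, 0], [0, 0, 0], [0, 0, 0], [0, 0, 0], [0, 0, 0]]'

```text
clock: 12.88
tool_pos: [0.4627, -0.0803, 0.0096]
eef_rot: [0.095, 0.995, 0.0, 0.0]
contact_force: [-0.2, 0.5, -1.1]
opening: 0.194
finger_force: 50.0
```

```bash
python3 - <<'E'
from h import *
cover2(); st=r.get_state(); print(st["tool_pos"],Rn.from_quat(st["eef_rot"]).as_rotvec(),st["contact_force"],st["clock"])
s=snap("top");P=ucoord(cloud(s)); g=s["img"].astype(int)
m=(P[...,2]>.08)&(P[...,2]<.1)&(P[...,0]>-.06)&(P[...,0]<.04)&(abs(P[...,1])<.05)
q=P[m]; print(len(q),np.percentile(q,[3,50,97],axis=0).round(4).tolist())
v,u=np.nonzero(m); print(cv2.minAreaRect((q[:,:2]*1000).astype(np.float32)))
E
```

```text
890
0.06 39 [0.0659 0.1131]
0.08 75 [0.0674 0.1145]
0.1 83 [0.0679 0.1138]
0.12 86 [0.0676 0.1145]
0.14 84 [0.0682 0.115 ]
0.16 93 [0.0689 0.1156]
0.18 86 [0.0685 0.1162]
[ 0.46271391 -0.08034296  0.00965346] [2.99176990e-01 3.12678035e+00 1.49797893e-04] [0.26038932 0.91387898 0.51889854] 12.925
284 [[-0.0284, -0.0234, 0.0828], [-0.0102, -0.0003, 0.0924], [0.0078, 0.0222, 0.0962]]
((-9.903414726257324, -0.15642547607421875), (51.97378921508789, 38.13484573364258), 89.44873046875)
```

Request:
servo_tool --translation '[[0, 0, 0.004], [0, 0, 0.0022], [0, 0, 0], [0, 0, 0]]' --turn '[[0, 0, 0], [0, 0, 0], [0, 0, 0], [0, 0, 0]]'

```text
clock: 13.48
tool_pos: [0.4631, -0.0805, 0.0037]
eef_rot: [0.095, 0.995, 0.0, -0.0]
contact_force: [-0.1, -1.1, -0.8]
opening: 0.194
finger_force: 50.0
```

Request:
servo_tool --translation '[[0, 0, 0], [0, 0, 0], [0, 0, 0], [0, 0, 0]]' --turn '[[0, 0, 0], [0, 0, 0], [0, 0, 0], [0, 0, 0]]' --grip 0.5

```text
clock: 13.98
tool_pos: [0.463, -0.0804, 0.0035]
eef_rot: [0.095, 0.995, 0.0, -0.0]
contact_force: [-0.2, -1.1, 0.8]
opening: 0.499
finger_force: 0.0
```

Request:
servo_tool --translation '[[0, 0, -0.01], [0, 0, -0.03], [0, 0, -0.05], [0, 0, -0.06], [0, 0, -0.06], [0, 0, 0]]' --turn '[[0, 0, 0], [0, 0, 0], [0, 0, 0], [0, 0, 0], [0, 0, 0], [0, 0, 0]]' --grip 0.85

```text
clock: 14.72
tool_pos: [0.4654, -0.0807, 0.2179]
eef_rot: [0.096, 0.995, -0.0, 0.004]
contact_force: [0.2, -0.5, 0.2]
opening: 0.85
finger_force: 0.0
```

```bash
python3 - <<'E'
from h import *
s=snap("top");P=cloud(s)
m=(P[...,2]>.006)&(P[...,2]<.03)&(P[...,0]>.36)&(P[...,0]<.6)&(P[...,1]>-.125)&(P[...,1]<.0)
q=P[m]; print(len(q),cv2.minAreaRect((q[:,:2]*1000).astype(np.float32)),np.percentile(q[:,2],[5,50,95]))
cv2.imwrite("pics/h.png",s["img"][:,:,::-1])
Q=tgt(169)
rows([(unit(-.01,0,.21),Q,5),(unit(-.01,0,.13),Q,3)])
E
```

```text
477 ((478.373779296875, -60.03825378417969), (115.69820404052734, 232.48858642578125), 87.00273132324219) [0.00674765 0.01280263 0.02001407]
[-0.0308, 0.046, 0.0012] [-0.0001, 0.0007, 0.0]
[-0.0308, 0.046, 0.0012] [-0.0001, 0.0007, 0.0]
[-0.0308, 0.046, 0.0012] [-0.0001, 0.0007, 0.0]
[-0.0308, 0.046, 0.0012] [-0.0001, 0.0007, 0.0]
[-0.0308, 0.046, 0.0012] [-0.0001, 0.0007, 0.0]
[0.0, -0.0, 0.0267] [-0.0, 0.0, -0.0]
[0.0, -0.0, 0.0267] [-0.0, 0.0, -0.0]
[0.0, -0.0, 0.0267] [-0.0, 0.0, -0.0]
```

View pics/h.png

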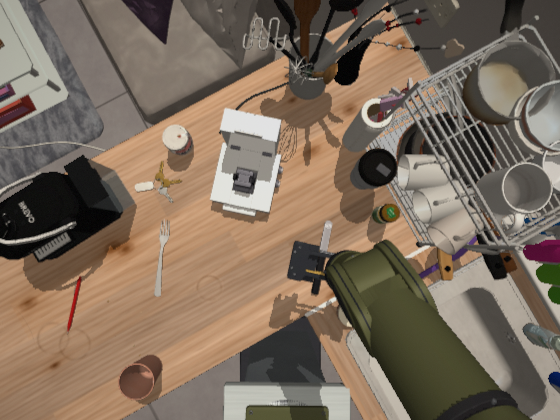

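The knife lies on the worktop with its tip at (327,225), the cover stands up, and the cassette block is at (245,180). Next I'll move over the cassette.

Request:
servo_tool --translation '[[-0.0308, 0.046, 0], [-0.0308, 0.046, 0], [-0.0308, 0.046, 0], [-0.0308, 0.046, 0], [-0.0308, 0.046, 0], [0, 0, 0.04], [0, 0, 0.035], [0, 0, 0.01], [0, 0, 0], [0, 0, 0]]' --turn '[[0, 0, 0], [0, 0, 0], [0, 0, 0], [0, 0, 0], [0, 0, 0], [0, 0, 0], [0, 0, 0], [0, 0, 0], [0, 0, 0], [0, 0, 0]]'

```text
clock: 16.02
tool_pos: [0.6587, 0.1165, 0.1297]
eef_rot: [0.095, 0.995, 0.0, 0.001]
contact_force: [0.4, -0.8, 0.3]
opening: 0.852
finger_force: 0.0
```

```bash
python3 - <<'E'
from h import *
st=r.get_state(); R=Rn.from_quat(st["eef_rot"]); p=np.array(st["tool_pos"]); print(p,ucoord(p),st["clock"])
s=snap("wrist");W=cloud(s);P=ucoord(W)
m=(P[...,2]>.086)&(P[...,2]<.099)&(P[...,0]>-.05)&(P[...,0]<.03)&(abs(P[...,1])<.05)
q=P[m]; print(len(q),np.percentile(q,[1,50,99],axis=0).round(4).tolist(),cv2.minAreaRect((q[:,:2]*1000).astype(np.float32)))
w=tgt(169); print("turn",(R.inv()*w).as_rotvec(),"shift",R.inv().apply(unit(-.01,0,.06)-p))
s=snap("top");P=cloud(s);g=s["img"]
m=(P[...,2]>.0055)&(P[...,2]<.03)&(P[...,0]>.36)&(P[...,0]<.6)&(P[...,1]>-.125)&(P[...,1]<-.02)
q=P[m]; print('knife',len(q),cv2.minAreaRect((q[:,:2]*1000).astype(np.float32)),np.percentile(q[:,2],[5,50,95]))
E
```

```text
[0.65873992 0.11645403 0.12968162] [-0.01061614  0.00084388  0.12968162] 16.025
4568 [[-0.0281, -0.0251, 0.0866], [-0.0108, -0.0004, 0.0921], [0.0092, 0.0244, 0.0936]] ((-9.212843894958496, -0.39776611328125), (51.914669036865234, 38.58846664428711), 89.84706115722656)
turn [0.00106639 0.00101406 0.00100836] shift [-0.00054459 -0.00091877  0.06968127]Traceback (most recent call last):
  File "<stdin>", line 9, in <module>
    return _quantile_unchecked(
        a, q, axis, out, overwrite_input, method, keepdims, weights)
    return _ureduce(a,
                    func=_quantile_ureduce_func,
    ...<5 lines>...
                    overwrite_input=overwrite_input,
                    method=method)
    r = func(a, **kwargs)
    result = _quantile(arr,
                       quantiles=q,
    ...<2 lines>...
                       out=out,
                       weights=wgt)
    slices_having_nans = np.isnan(arr[-1, ...])
                                  ~~~^^^^^^^^^
IndexError: index -1 is out of bounds for axis 0 with size 0
```

Request:
servo_tool --translation '[[-0.001, -0.001, 0.02], [0, 0, 0.02], [0, 0, 0.02], [0, 0, 0.01], [0, 0, 0.0035], [0, 0, 0]]' --turn '[[0, 0, 0], [0, 0, 0], [0, 0, 0], [0, 0, 0], [0, 0, 0], [0, 0, 0]]'

```text
clock: 16.88
tool_pos: [0.6589, 0.1153, 0.0549]
eef_rot: [0.095, 0.995, 0.0, -0.0]
contact_force: [0.4, -0.5, 0.2]
opening: 0.848
finger_force: 0.0
```

Request:
servo_tool --translation '[[0, 0, 0], [0, 0, 0], [0, 0, 0], [0, 0, 0], [0, 0, 0], [0, 0, 0], [0, 0, 0]]' --turn '[[0, 0, 0], [0, 0, 0], [0, 0, 0], [0, 0, 0], [0, 0, 0], [0, 0, 0], [0, 0, 0]]' --grip 0.3 --grip_force 30

```text
clock: 17.75
tool_pos: [0.659, 0.1151, 0.0554]
eef_rot: [0.095, 0.995, 0.0, -0.0]
contact_force: [-0.9, 0.0, 5.6]
opening: 0.441
finger_force: 30.0
```

The opening of 38.8 mm means both catches are pressed to their stops. I'll lift slowly and then check.

Request:
servo_tool --translation '[[0, 0, -0.005], [0, 0, -0.008], [0, 0, -0.012], [0, 0, -0.015], [0, 0, -0.015], [0, 0, 0]]' --turn '[[0, 0, 0], [0, 0, 0], [0, 0, 0], [0, 0, 0], [0, 0, 0], [0, 0, 0]]'

```text
clock: 18.5
tool_pos: [0.6599, 0.1154, 0.1118]
eef_rot: [0.095, 0.995, 0.001, 0.001]
contact_force: [0.6, 0.1, -1.4]
opening: 0.443
finger_force: 30.0
```

Request:
servo_tool --translation '[[0, 0, -0.015], [0, 0, -0.015], [0, 0, -0.015], [0, 0, -0.015], [0, 0, -0.01], [0, 0, -0.005], [0, 0, 0], [0, 0, 0], [0, 0, 0], [0, 0, 0]]' --turn '[[0, 0, 0], [0, 0, 0], [0, 0, 0], [0, 0, 0], [0, 0, 0], [0, 0, 0], [0, 0, 0], [0, 0, 0], [0, 0, 0], [0, 0, 0]]'

```text
clock: 19.75
tool_pos: [0.6587, 0.115, 0.1845]
eef_rot: [0.095, 0.995, -0.0, -0.001]
contact_force: [-0.3, 0.4, -1.5]
opening: 0.445
finger_force: 30.0
```

```bash
python3 - <<'E'
from h import *
st=r.get_state(); print(st["clock"],ucoord(np.array(st["tool_pos"])),st["opening"],st["finger_force"],st["contact_force"])
cover2()
s=snap("scene"); P=ucoord(cloud(s)); im=s["img"]
m=(P[...,2]>.07)&(P[...,2]<.22)&(P[...,0]>-.06)&(P[...,0]<.03)&(abs(P[...,1])<.035)
q=P[m]; print(len(q),np.percentile(q,[1,50,99],axis=0).round(4).tolist())
W=cloud(s); m=(W[...,2]>.006)&(W[...,2]<.03)&(W[...,0]>.36)&(W[...,0]<.6)&(W[...,1]>-.125)&(W[...,1]<-.04)
q=W[m]; print('knife',len(q), cv2.minAreaRect((q[:,:2]*1000).astype(np.float32)),np.percentile(q[:,2],[5,50,95]) if len(q) else '')
cv2.imwrite("pics/i.png",im[:,:,::-1])
E
```

```text
19.75 [-0.01040258 -0.00064566  0.18452426] 0.4445075195558667 30.000000670552254 [-0.31662484  0.43587945 -1.53634959]
888
0.06 34 [0.0679 0.1124]
0.08 77 [0.0675 0.114 ]
0.1 87 [0.0672 0.1149]
0.12 83 [0.0678 0.1136]
0.14 88 [0.0678 0.1153]
0.16 90 [0.068  0.1148]
0.18 90 [0.0691 0.1156]
788 [[-0.0368, -0.0346, 0.1366], [-0.0218, -0.019, 0.1696], [0.0163, 0.0182, 0.2193]]
knife 797 ((472.5741882324219, -84.29739379882812), (21.60978889465332, 189.1086883544922), 79.89810180664062) [0.00648373 0.01012268 0.01511402]
```

View pics/i.png

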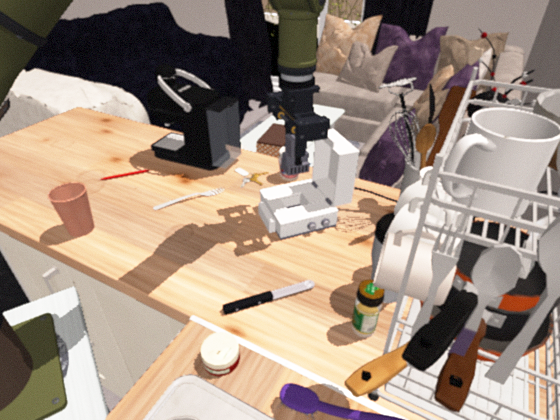

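The picture shows the cassette held above the unit at (295,158), with its underside about 8.7 cm over the deck. The cover is upright, the knife lies flat at (268,297), and the other things are in place. I'm handing the job in.

```bash
python3 -c "
from h import *
print(r.finish_job())"
```

```text
the job is handed in; nothing more can be done
None
```

The job is handed in: I levered the cover upright with the knife, laid the knife flat on the free worktop, and am holding the cassette by its catches, level, about 8.7 cm above the deck.

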